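# Make up two radio repair kits

### The arm

A 7-joint arm with a two-finger parallel gripper is mounted at the origin on the work surface. World frame = base frame: x ahead of the robot, y to its left, z up, the work surface at z = 0. Lengths are in mm, angles in rad, forces in N, time in s.
With the tool pointing down it reaches from about 400 to 875 mm from the base axis. Payload 4.4 kg.
Tool frame: the origin (TCP) lies at the very end of the fingers, on their centre line; the grasp point (between the pads) lies 19 mm behind it; z points along the fingers, y is the direction in which the jaws open and shut (so a half turn about z gives the same grasp; the last joint's range is limited). The gripper opens to 85 mm and grips with 20 to 120 N. Pads are 22 mm wide; open, the fingers measure 114 mm over their backs; the gripper's body (76 mm by 85 mm) begins 54 mm behind the grasp point. The pads swing forward as they close: fully open they stand 13 mm farther back than shut.
Start: joints at [1.039, 0.628, 0.038, 1.517, -0.027, 0.996, -0.02], TCP at [291.968, -580.752, 231.313] pointing down, gripper open.
Joint ranges: [-3.06, 3.06], [-0.37, 2.12], [-1.25, 1.32], [0.18, 2.47], [-1.1, 4.24], [0.23, 1.98], [-2.94, 2.94]. Speed limits (rad/s): [2.57, 2.57, 3.14, 3.14, 3.14, 3.14, 3.14].

### API

Orientations are given as [roll, pitch, yaw] about the fixed x, y, z axes, in that order (R = Rz(yaw) Ry(pitch) Rx(roll)).
In Python, from cell import ctrl gives the robot as it stands.
- The arm moves only by the shell command python3 -m crank 'ROWS' [OPENING]. ROWS is JSON, a list that holds one entry, the list of rows, each a list of 6 numbers: the shift along the tool's x, y, z in units of 30 mm (1.0 is 30 mm), then the turn, a rotation vector about the tool's x, y, z in units of 6 degrees (1.0 is 6 degrees). In form: [[[tx, ty, tz, rx, ry, rz], ...]]. A call has 1 to 12 rows; each row shifts and turns the pose as measured when the row begins, along the tool's axes as they then stand; what a row does not reach is not made up. A row lasts 1/12 s, in which the tool goes at most 41.7 mm and 7.16 degrees, less where a joint would pass 70% of its speed; a pose out of reach is approached as far as the arm can. A call is refused whole if a number of a shift passes 1 or a number of a turn 1, either way. A call with a gripper value outside its range is refused whole. OPENING is the gripper command: -1 is fully open, 1 is shut, values between are in proportion, set as the call begins (- or left out, the last holds). The fingers move at their own pace and stop on an object; the grip force is fixed at half the most. Time passes only in rows, so rows that do not move let the fingers close. It gives the time, the measured TCP pose, the force and the opening at its end, in the units of the state.
- ctrl.read_state(): the state, without advancing time (a new reading comes with each control period).
- ctrl.get_image(name): name is "side" or "top" or "wrist"; returns a dict with "color" (400x640x3 uint8, red, green, blue), "depth" (400x640 float32, mm along the optical axis (not along the pixel's ray), 0 where there is no reading), "camera_matrix" (3x3 intrinsics, pixels), "R" (3x3) and "t" (3): a world point X has camera coordinates R X + t. Camera axes: x right, y down, z forward; pixel columns grow to the right and rows downward; lengths in mm; the calibration is good to about 2 mm. A picture is of the moment at which its call begins.
- ctrl.finish_job(): hands the job in, once; it reports no verdict.
Trained networks look in a picture, given as the dict that the camera call returned (one of the last four; its "shot" number tells which), for a name from the list of things; names that differ only in an ending like _2 or _b are one class to them, and where a whole thing is asked for, a point or a joint stands for the part that bears it (a point fixed in the world has none). Each returns a list of dicts, best first, with "conf" (0 to 1); they miss things now and then, are a little off and sometimes report something else, mostly with a low value. They report only what shows in the picture. A call takes as long as a camera call. They do not tell look-alikes from the thing itself.
- ctrl.search_frame(query, picture): "extent" ([centre column, centre row, width, height] in pixels, round what is visible of it).
The state is a dict: "clock": time; "qpos": joint angles; "qd": joint speeds; "tau": joint torques, N m; "eef_pos": TCP position; "tool_rot": TCP orientation; "force": force on the tool from outside, world axes, zero at the start; "torque": the same for the moment, N m; "width": finger opening in mm.
Only numpy, scipy, OpenCV 4.12 (cv2) and the standard library are available. Lean on these libraries where they do the work, as an engineer would, in place of code of your own. Each camera call takes 0.05 s, during which the arm holds its last target. There are 200 camera calls.

### The job

Make up the two radio repair kits from the loose spares: the red tray gets the black knob and the yellow relay, the blue tray gets the cream knob and the transformer. In each tray the knob stands in the bay with the white liner and the other part in the bay with the black liner, upright and flat on the bay's floor. Set the parts down without dropping them, and leave the green knob and the blue capacitor standing where they are.

Things in the scene. Friction and masses are not known exactly. Their poses are not given: they have to be found in the camera images.
- tray_red: Red kit tray fixed to the bench at any yaw, left or right of the stock; 152 x 78 mm, 14 mm high, open on top. Origin under its centre at bench level, x along its length. Walls, divider and floor 4 mm thick; two bays 70 x 70 mm inside, 10 mm deep: white-lined bay centred at x = +37 mm, black-lined bay at x = -37 mm, y = 0.
- tray_blue: Blue kit tray fixed to the bench at any yaw, left or right of the stock; 152 x 78 mm, 14 mm high, open on top. Origin under its centre at bench level, x along its length. Walls, divider and floor 4 mm thick; two bays 70 x 70 mm inside, 10 mm deep: white-lined bay centred at x = +37 mm, black-lined bay at x = -37 mm, y = 0.
- knob_black: Black radio tuning knob standing on its wide end: a skirt 44 mm across and 6 mm high, then, from 9 mm up, a ribbed grip 38 mm across; 38 mm tall, about 60 g; its top has a silver disc and a small pointer line. Origin at the centre of the underside, z up. Goes in the red tray. Stock and small clutter (up to 48 mm tall) stand 80 to 155 mm apart in shuffled places.
- knob_cream: Cream-coloured radio tuning knob standing on its wide end: a skirt 44 mm across and 6 mm high, then, from 9 mm up, a ribbed grip 38 mm across; 38 mm tall, about 60 g; its top has a silver disc and a small pointer line. Origin at the centre of the underside, z up. Goes in the blue tray.
- knob_green: Green radio tuning knob standing on its wide end: a skirt 44 mm across and 6 mm high, then, from 9 mm up, a ribbed grip 38 mm across; 38 mm tall, about 60 g; its top has a silver disc and a small pointer line. Origin at the centre of the underside, z up. A spare that stays where it is.
- relay: Plug-in relay: yellow rectangular case on a black base with a white label on top, 30 (x) x 36 (y) mm at the base, 29 x 35 mm above it, 45 mm tall, about 70 g. Origin at the centre of the underside, z up.
- transformer: Small transformer: steel block with a copper winding showing at the middle of the top and of the sides, 34 (x) x 40 (y) mm, 40 mm tall, about 220 g. Origin at the centre of the underside, z up.
- capacitor: Blue can capacitor, an upright cylinder 32 mm across and 42 mm tall, blue top with a silver disc and two small brass terminals. A spare that stays where it is. Origin at the centre of the underside, z up.
Mind the look-alikes: they are no part of the job. Leave any pink or purple look-alike of the knob_black alone.

How it is judged:
By the outcome, as a careful person would: the job done as asked, in the order asked, and still so for the second after the job is handed in, with the robot touching nothing.
It also fails if it takes over 99 s, if anything falls off the work surface, if the arm or the gripper's body presses on something with over 40 N, if the wrist force passes 120 N, or if a joint passes its speed limit or range.

## Working session

There is one attempt and no reset: what is moved stays moved. The work goes in short steps, Python scripts to look and compute and a shell command to move; the robot and the scene stay as the last step left them, time stands still between calls to the robot, and variables do not carry over. Pictures are saved under pics/ and viewed, about 12 in all and at most 16, crops included, and the job is handed in when it is done.

```bash
ls; mkdir -p pics
cat > h.py <<'E'
import numpy as np, cv2
from cell import ctrl
def save(p,n): cv2.imwrite('pics/'+n,cv2.cvtColor(p['color'],cv2.COLOR_RGB2BGR))
def cloud(p):
    K=p['camera_matrix'];d=p['depth'];v,u=np.indices(d.shape)
    c=np.stack([(u-K[0,2])/K[0,0]*d,(v-K[1,2])/K[1,1]*d,d],-1)
    w=(c-p['t'])@p['R']; w[d==0]=np.nan
    return w
E
python3 - <<'E'
from h import *
print(ctrl.read_state())
p=ctrl.get_image('top');save(p,'top1.png');np.save('top.npy',p['color']);np.save('topw.npy',cloud(p))
s=ctrl.get_image('side');save(s,'side1.png')
print(p['camera_matrix'],p['R'],p['t'])
E
```

```text
pics
{'clock': 0.0, 'qpos': array([ 1.03918558,  0.62930053,  0.03842146,  1.51842676, -0.02699129,
        0.99629198, -0.01998391]), 'qd': array([ 0.0020043 ,  0.00098877,  0.00078058,  0.00115302,  0.00039292,
        0.00094769, -0.00084835]), 'tau': array([ 8.55784292e-04, -5.63401258e+01,  1.22627757e+00, -1.93448031e+01,
        1.09452812e-02,  1.03382368e-02, -1.60488327e-05]), 'eef_pos': array([ 291.68642676, -580.14888847,  230.39948234]), 'tool_rot': array([-3.13968351e+00,  1.93025494e-05,  4.65846840e-01]), 'force': array([-0.27039911, -0.43886938, -0.39118753]), 'torque': array([-0.0132892 ,  0.00492463,  0.01732284]), 'width': 85.48326456709208}
[[448.45770765   0.         312.83958703]
 [  0.         448.45770765 207.13109428]
 [  0.           0.           1.        ]] [[-2.30670967e-02 -9.99732240e-01 -1.83223142e-03]
 [-9.94445597e-01  2.31332971e-02 -1.02678168e-01]
 [ 1.02693060e-01 -5.46432758e-04 -9.94712942e-01]] [  5.19422446 543.70959474 895.46339218]
```

View pics/top1.png

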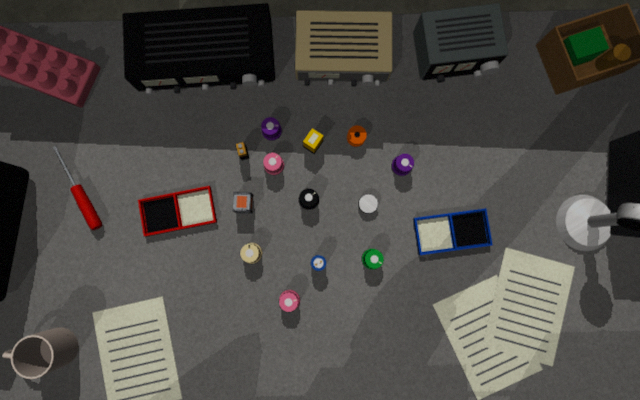

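View pics/side1.png

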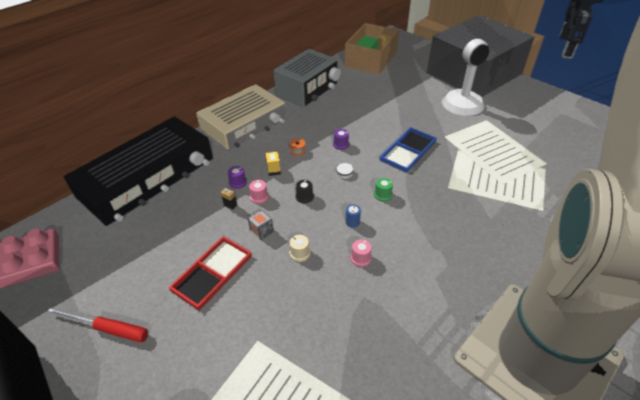

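The top view shows the red tray at (178,211), blue tray (452,232), black knob (309,199), cream knob (250,254), relay (313,140), transformer (242,203), green knob (373,259) and capacitor (318,263). The side view agrees.

Run:
```python
from h import *
w=np.load('topw.npy')
seeds=dict(kb=(309,199),kc=(250,254),relay=(313,140),trafo=(242,203),kg=(373,259),cap=(318,263),purple1=(271,127),pink1=(273,162),pink2=(289,302),brown=(242,150),orange=(357,135),purple2=(403,164),white=(369,204))
m=(w[...,2]>12)
n,l,st,ce=cv2.connectedComponentsWithStats(m.astype(np.uint8))
for k,(u,v) in seeds.items():
    i=l[v,u]; pt=w[(l==i)&(l>0)]
    if i==0 or len(pt)==0: print(k,'none',w[v,u]);continue
    zt=np.percentile(pt[:,2],90); tp=pt[pt[:,2]>zt-6]
    r=cv2.minAreaRect(tp[:,:2].astype(np.float32))
    print(k,len(pt),'z',zt.round(1),'c',np.round(r[0]),np.round(r[1]),round(r[2]))
c=np.load('top.npy').astype(int)
for nme,ch,(x0,x1,y0,y1) in (('red',0,(130,225,175,245)),('blue',2,(405,500,200,265))):
    o=[a for a in range(3) if a!=ch]
    mm=(c[...,ch]>1.6*c[...,o[0]])&(c[...,ch]>1.4*c[...,o[1]])&(c[...,ch]>50)
    z=np.zeros_like(mm);z[y0:y1,x0:x1]=1;pt=w[mm&z];pt=pt[pt[:,2]>8]
    r=cv2.minAreaRect(pt[:,:2].astype(np.float32));b=cv2.boxPoints(r)
    print(nme,len(pt),np.median(pt[:,2]),np.round(r[0]),np.round(r[1]),round(r[2],1))
print('white bays',w[209,196],w[235,436],'black',w[213,161],w[229,470])
```

```text
kb 289 z 41.0 c [563.   2.] [37. 36.] 88
kc 309 z 41.1 c [453. 123.] [37. 36.] 89
relay 305 z 47.7 c [683. -10.] [29. 35.] 55
trafo 387 z 43.1 c [557. 139.] [35. 40.] 86
kg 309 z 40.9 c [ 435. -126.] [36. 36.] 89
cap 195 z 44.9 c [430. -14.] [30. 28.] 89
purple1 316 z 41.1 c [715.  79.] [35. 37.] 89
pink1 311 z 40.8 c [639.  75.] [35. 37.] 90
pink2 313 z 41.0 c [354.  47.] [36. 35.] 90
brown 151 z 49.2 c [665. 138.] [28. 16.] 12
orange 289 z 28.9 c [ 694. -102.] [38. 40.] 88
purple2 322 z 40.7 c [ 630. -198.] [36. 38.] 4
white 304 z 18.8 c [ 549. -122.] [40. 39.] 44
red 627 14.3916716999814 [544. 278.] [ 79. 153.] 10.1
blue 545 14.159808526484323 [ 488. -297.] [ 78. 154.] 6.3
white bays [547.95246661 239.54878909   3.82118411] [ 481.3445456  -264.19868601    4.85715217] black [540.82104138 312.20132181   7.48752702] [ 492.31598128 -336.55956507    3.71068074]
```

```bash
cat > go.py <<'E'
import sys
from h import *
from scipy.spatial.transform import Rotation as Ro
# usage: go.py x y z yawdeg -> shift/turn in row units, tool axes now (and after the turn)
x,y,z,a=map(float,sys.argv[1:5]); s=ctrl.read_state()
R=Ro.from_euler('xyz',s['tool_rot']); G=Ro.from_euler('xyz',[np.pi,0,np.radians(a)])
d=np.array([x,y,z])-s['eef_pos']
print('pos',s['eef_pos'].round(1),'rpy',np.degrees(s['tool_rot']).round(1),'t',s['clock'],'w',round(s['width'],1),'F',s['force'].round(1))
print('shift now',(R.inv().apply(d)/30).round(2),'turn',(np.degrees((R.inv()*G).as_rotvec())/6).round(2),'shift after turn',(G.inv().apply(d)/30).round(2))
E
python3 go.py 563 2 120 26.7
```

```text
pos [ 291.7 -580.2  230.5] rpy [-179.9    0.    26.7] t 0.1 w 85.4 F [-1.3  0.3  0. ]
shift now [ 16.8  -13.27   3.71] turn [-0.02  0.   -0.  ] shift after turn [ 16.8  -13.28   3.68]
```

```bash
python3 -m crank '[[[0.5,-0.4,0.1,0,0,0],[0.9,-0.7,0.2,0,0,0],[1,-0.8,0.2,0,0,0],[1,-0.8,0.2,0,0,0],[1,-0.8,0.2,0,0,0],[1,-0.8,0.2,0,0,0],[1,-0.8,0.2,0,0,0],[1,-0.8,0.2,0,0,0],[1,-0.8,0.2,0,0,0],[1,-0.8,0.2,0,0,0],[1,-0.8,0.2,0,0,0],[1,-0.8,0.2,0,0,0]]]' -1; python3 go.py 563 2 120 26.7
```

```text
clock: 1.1
eef_pos: [475.1, -178.6, 153.1]
tool_rot: [3.14, 0.009, 0.444]
force: [0.1, -0.5, 0.5]
width: 85.1
pos [ 475.1 -178.6  153.1] rpy [179.9   0.5  25.4] t 1.1 w 85.1 F [ 0.1 -0.5  0.5]
shift now [ 5.24 -4.18  1.05] turn [ 0.01  0.09 -0.21] shift after turn [ 5.32 -4.06  1.1 ]
```

```bash
python3 -m crank '[[[1,-0.8,0.2,0,0.1,-0.2],[1,-0.8,0.2,0,0,0],[1,-0.8,0.2,0,0,0],[1,-0.8,0.2,0,0,0],[0.8,-0.6,0.2,0,0,0],[0.2,-0.2,0,0,0,0],[0,0,0,0,0,0]]]'; python3 go.py 563 2 120 26.7
python3 - <<'E'
from h import *
p=ctrl.get_image('wrist');save(p,'w1.png');w=cloud(p)
m=((w[...,2]>28)&(w[...,2]<60)).astype(np.uint8)
n,l,st,ce=cv2.connectedComponentsWithStats(m)
for i in range(1,n):
    pt=w[l==i]
    if len(pt)>400: r=cv2.minAreaRect(pt[:,:2].astype(np.float32)); print(len(pt),st[i,:4],np.round(np.percentile(pt[:,2],90),1),np.round(r[0],1),np.round(r[1],1),round(r[2]))
E
```

```text
clock: 1.68
eef_pos: [559.8, 17.3, 118.1]
tool_rot: [-3.136, -0.002, 0.481]
force: [-0.1, 0.2, -0.1]
width: 85.2
pos [559.8  17.3 118.1] rpy [-1.797e+02 -1.000e-01  2.750e+01] t 1.6833 w 85.2 F [-0.1  0.2 -0.1]
shift now [-0.14  0.5  -0.06] turn [-0.05 -0.02  0.14] shift after turn [-0.13  0.5  -0.06]
835 [221   0  35  31] 48.3 [662.5 135.7] [19.9 18.2] 13
2342 [400  52  64  61] 46.4 [683.9 -11.8] [29.2 35.5] 54
2136 [278  57  51  55] 39.6 [639.3  72.7] [37.6 37.4] 34
2595 [155 109  66  67] 41.5 [557.3 136.5] [36.2 40.9] 87
1544 [317 186  45  45] 39.4 [564.1   0.8] [37.4 37.6] 1
1699 [542 221  53  43] 39.2 [ 631.6 -198.3] [37.9 38.6] 36
1502 [142 229  48  43] 39.5 [453.9 122. ] [38.  37.9] 56
736 [273 309  33  29] 43.4 [436.  -14.2] [22.1 31.2] 21
```

View pics/w1.png

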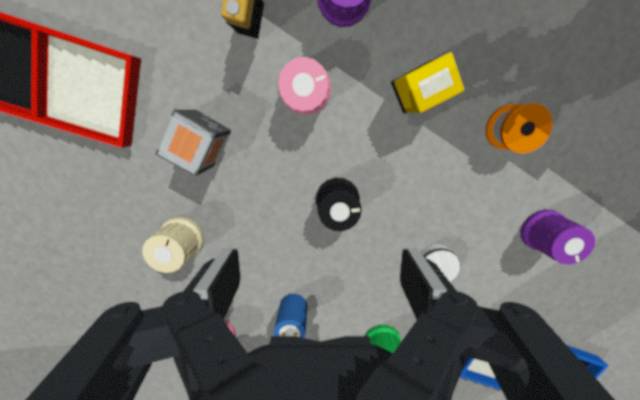

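The wrist view shows the black knob at (339,205), the relay at (430,83), the transformer at (195,142) and the cream knob at (172,247). The positions agree with the top camera to 2 mm. Next I correct and descend onto the black knob.

```bash
python3 -m crank '[[[-0.1,0.5,0,0,0,0.1],[0,0,0.5,0,0,0],[0,0,0.9,0,0,0],[0,0,0.9,0,0,0],[0,0,0.5,0,0,0],[0,0,0.2,0,0,0],[0,0,0,0,0,0]]]'; python3 go.py 564 1 11 26.7
```

```text
clock: 2.32
eef_pos: [563.8, -23.6, 28.2]
tool_rot: [3.134, -0.001, 0.444]
force: [-0.4, 0.5, -0.0]
width: 85.4
pos [563.8 -23.6  28.2] rpy [179.6  -0.   25.4] t 2.3167 w 85.4 F [-0.4  0.5 -0. ]
shift now [ 0.36 -0.74  0.57] turn [ 0.07 -0.   -0.21] shift after turn [ 0.37 -0.73  0.57]
```

```bash
python3 -m crank '[[[0,0,0,0,0,0]]]'; python3 go.py 564 1 11 26.7;python3 -m crank '[[[0,0,-0.5,0,0,0],[0,0,-0.5,0,0,0],[0,0,0,0,0,0],[0,0,0,0,0,0],[0,0,0,0,0,0]]]'; python3 go.py 564 1 11 26.7
python3 - <<'E'
from h import *
p=ctrl.get_image('wrist');save(p,'w2.png');w=cloud(p)
m=((w[...,2]>28)&(w[...,2]<60)).astype(np.uint8)
n,l,st,ce=cv2.connectedComponentsWithStats(m)
for i in range(1,n):
    pt=w[l==i]
    if len(pt)>400: r=cv2.minAreaRect(pt[:,:2].astype(np.float32)); print(len(pt),st[i,:4],np.round(np.percentile(pt[:,2],90),1),np.round(r[0],1),np.round(r[1],1),round(r[2]))
E
python3 go.py 564 1 11 26.7
```

```text
clock: 2.4
eef_pos: [563.5, -26.5, 28.5]
tool_rot: [3.133, 0.0, 0.44]
force: [0.1, 0.4, 0.8]
width: 85.6
pos [563.5 -26.5  28.5] rpy [179.5   0.   25.2] t 2.4 w 85.6 F [0.1 0.4 0.8]
shift now [ 0.4  -0.83  0.58] turn [ 0.08  0.01 -0.25] shift after turn [ 0.43 -0.81  0.58]
clock: 2.82
eef_pos: [564.9, -32.8, 63.9]
tool_rot: [3.128, -0.003, 0.432]
force: [-0.3, -0.8, 0.1]
width: 85.5
pos [564.9 -32.8  63.9] rpy [179.2  -0.2  24.8] t 2.8167 w 85.5 F [-0.3 -0.8  0.1]
shift now [ 0.44 -1.06  1.75] turn [ 0.13 -0.03 -0.32] shift after turn [ 0.48 -1.02  1.76]
4280 [334   0  85  79] 46.5 [683.7 -11.8] [29.1 35.2] 55
4607 [164   4  76  81] 39.6 [639.4  72.1] [38. 38.] 37
5550 [11 88 94 91] 41.5 [557.4 136.2] [37.5 41.4] 87
2679 [243 183  60  59] 39.5 [5.641e+02 2.000e-01] [37.7 38. ] 69
2820 [539 213  69  55] 39.3 [ 631.3 -198.4] [38.  38.8] 43
2767 [ 22 250  69  55] 39.4 [454.  121.7] [37.7 39.5] 28
pos [564.8 -32.8  63.7] rpy [179.2  -0.2  24.8] t 2.8667 w 85.5 F [0.5 0.4 0.8]
shift now [ 0.44 -1.06  1.74] turn [ 0.13 -0.03 -0.32] shift after turn [ 0.48 -1.02  1.76]
```

```bash
python3 -m crank '[[[0.2,-0.5,0,0.1,0,-0.3],[0.2,-0.4,0,0,0,0],[0,0,0,0,0,0],[0,0,0,0,0,0]]]'; python3 go.py 564 1 11 26.7;python3 -m crank '[[[0,0,0,0,0,0],[0,0,0,0,0,0],[0,0,0,0,0,0]]]'; python3 go.py 564 1 11 26.7
```

```text
clock: 3.2
eef_pos: [563.0, 0.8, 62.3]
tool_rot: [3.142, -0.002, 0.468]
force: [0.1, -1.6, -0.0]
width: 85.4
pos [563.    0.8  62.3] rpy [ 1.80e+02 -1.00e-01  2.68e+01] t 3.2 w 85.4 F [ 0.1 -1.6 -0. ]
shift now [0.03 0.01 1.71] turn [ 0.   -0.01  0.02] shift after turn [0.03 0.01 1.71]
clock: 3.45
eef_pos: [562.4, 2.4, 61.5]
tool_rot: [-3.141, -0.0, 0.471]
force: [0.7, -0.4, -0.1]
width: 85.3
pos [562.4   2.4  61.5] rpy [-179.9   -0.    27. ] t 3.45 w 85.3 F [ 0.7 -0.4 -0.1]
shift now [0.02 0.07 1.68] turn [-0.01 -0.    0.05] shift after turn [0.03 0.07 1.68]
```

Slow base-joint coasting after fast lateral moves, so I'll decelerate and settle before descending. Down and grip.

```bash
python3 -m crank '[[[0,0,0.4,0,0,0],[0,0,0.5,0,0,0],[0,0,0.4,0,0,0],[0,0,0.2,0,0,0],[0,0,0.1,0,0,0],[0,0,0,0,0,0]]]'; python3 go.py 564 1 11 26.7
```

```text
clock: 3.95
eef_pos: [562.4, 0.2, 8.9]
tool_rot: [3.141, 0.0, 0.468]
force: [-0.8, 0.5, -0.1]
width: 85.5
pos [5.624e+02 2.000e-01 8.900e+00] rpy [180.    0.   26.8] t 3.95 w 85.5 F [-0.8  0.5 -0.1]
shift now [ 0.06  0.   -0.07] turn [0.   0.   0.02] shift after turn [ 0.06  0.   -0.07]
```

```bash
python3 -m crank '[[[0,0,-0.1,0,0,0],[0,0,0,0,0,0],[0,0,0,0,0,0],[0,0,0,0,0,0],[0,0,0,0,0,0],[0,0,0,0,0,0],[0,0,0,0,0,0],[0,0,0,0,0,0],[0,0,0,0,0,0]]]' 1; python3 go.py 550.4 241.6 120 26.7
```

```text
clock: 4.7
eef_pos: [564.0, -0.1, 14.5]
tool_rot: [3.139, -0.003, 0.468]
force: [-0.2, -0.3, -0.6]
width: 35.9
pos [ 5.64e+02 -1.00e-01  1.45e+01] rpy [179.9  -0.2  26.8] t 4.7 w 35.9 F [-0.2 -0.3 -0.6]
shift now [ 3.24 -7.39 -3.53] turn [ 0.02 -0.03  0.02] shift after turn [ 3.21 -7.4  -3.52]
```

```bash
python3 -m crank '[[[0,0,-0.4,0,0,0],[0,0,-0.8,0,0,0],[0,0,-0.8,0,0,0],[0,0,-0.5,0,0,0],[0,0,0,0,0,0],[0,0,0,0,0,0]]]'; python3 go.py 550.4 241.6 100 26.7
python3 - <<'E'
from h import *
s=ctrl.get_image('side');K=s['camera_matrix'];e=ctrl.read_state()['eef_pos']
c=s['R']@e+s['t'];u,v=(K@c/c[2])[:2].astype(int);print(u,v)
im=cv2.cvtColor(s['color'],cv2.COLOR_RGB2BGR)[max(v-80,0):v+70,max(u-100,0):u+100]
cv2.imwrite('pics/s2.png',cv2.resize(im,None,fx=3,fy=3))
E
```

```text
clock: 5.2
eef_pos: [562.5, -0.0, 94.2]
tool_rot: [3.14, -0.001, 0.468]
force: [-0.7, 0.0, -1.0]
width: 35.7
pos [562.5  -0.   94.2] rpy [ 1.799e+02 -1.000e-01  2.680e+01] t 5.2 w 35.7 F [-0.7  0.  -1. ]
shift now [ 3.27 -7.37 -0.2 ] turn [ 0.01 -0.01  0.01] shift after turn [ 3.26 -7.38 -0.19]
302 165
```

View pics/s2.png

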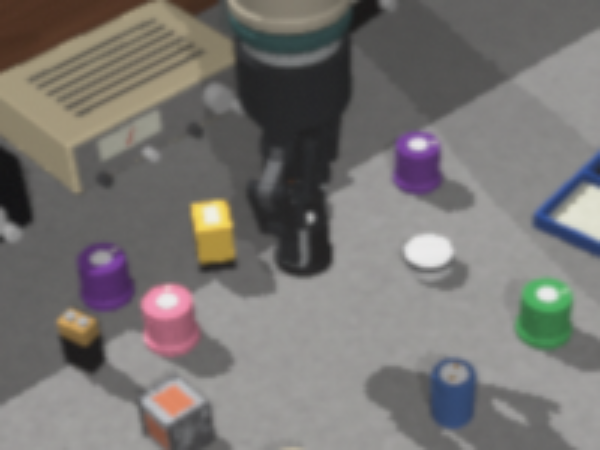

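The black knob is held upright. On to the red tray's white bay.

```bash
python3 -m crank '[[[0.1,-0.3,-0.1,0,0,0],[0.3,-0.6,0,0,0,0],[0.4,-0.9,0,0,0,0],[0.4,-0.9,0,0,0,0],[0.4,-0.9,0,0,0,0],[0.4,-0.9,0,0,0,0],[0.4,-0.9,0,0,0,0],[0.3,-0.6,0,0,0,0],[0.2,-0.3,0,0,0,0],[0,0,0,0,0,0],[0,0,0,0,0,0],[0,0,0,0,0,0]]]'; python3 go.py 550.4 241.6 100 26.7
```

```text
clock: 6.25
eef_pos: [545.6, 219.1, 85.8]
tool_rot: [-3.139, 0.019, 0.466]
force: [-0.2, 0.0, -1.0]
width: 35.2
pos [545.6 219.1  85.8] rpy [-179.8    1.1   26.7] t 6.25 w 35.2 F [-0.2  0.  -1. ]
shift now [ 0.47 -0.6  -0.48] turn [-0.03  0.18 -0.  ] shift after turn [ 0.48 -0.6  -0.47]
```

```bash
python3 -m crank '[[[0.2,-0.3,0,0,0.2,0],[0.2,-0.2,0,0,0,0],[0.1,-0.1,0,0,0,0],[0,0,0,0,0,0],[0,0,0,0,0,0]]]'; python3 go.py 550.4 241.6 20 26.7
python3 - <<'E'
from h import *
p=ctrl.get_image('wrist');save(p,'w3.png');w=cloud(p);c=p['color'].astype(int)
m=(c[...,0]>2*c[...,1])&(c[...,0]>80)&(w[...,2]>9)&(w[...,2]<20)
pt=w[m];print(len(pt),[np.round(q,1) for q in cv2.minAreaRect(pt[:,:2].astype(np.float32))])
E
```

```text
clock: 6.67
eef_pos: [552.8, 237.2, 85.7]
tool_rot: [-3.141, -0.002, 0.456]
force: [0.1, -0.3, -1.0]
width: 35.7
pos [552.8 237.2  85.7] rpy [-1.80e+02 -1.00e-01  2.61e+01] t 6.6667 w 35.7 F [ 0.1 -0.3 -1. ]
shift now [-0.01 -0.17  2.19] turn [-0.   -0.02 -0.09] shift after turn [-0.01 -0.17  2.19]
5512 [array([591.5, 257.2]), array([156.8, 418.3]), np.float64(18.4)]
```

View pics/w3.png

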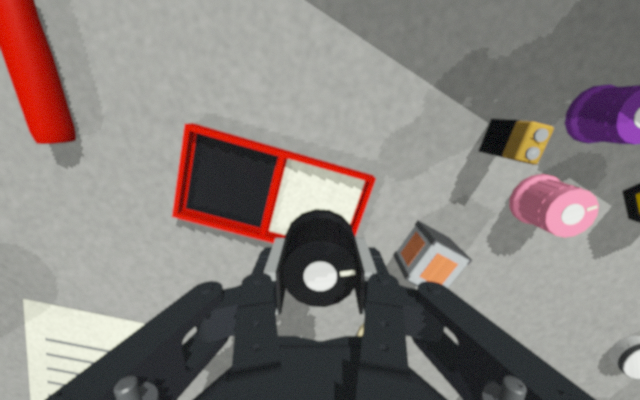

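The knob is held over the tray, with the white bay at (318,195) just ahead of it. Descending.

```bash
python3 -m crank '[[[0,-0.1,0.5,0,0,0],[0,-0.1,0.6,0,0,0],[0,0,0.5,0,0,0],[0,0,0.2,0,0,0],[0,0,0,0,0,0],[0,0,0,0,0,0],[0,0,0,0,0,0]]]'; python3 go.py 550.4 241.6 15 26.7
```

```text
clock: 7.3
eef_pos: [552.9, 240.7, 32.0]
tool_rot: [3.14, -0.006, 0.453]
force: [-0.2, 0.6, -0.3]
width: 35.4
pos [552.9 240.7  32. ] rpy [179.9  -0.3  25.9] t 7.3 w 35.4 F [-0.2  0.6 -0.3]
shift now [-0.06 -0.07  0.57] turn [ 0.01 -0.06 -0.13] shift after turn [-0.06 -0.07  0.57]
```

```bash
python3 -m crank '[[[0,0,0.2,0,0,0],[0,0,0.1,0,0,0],[0,0,0.1,0,0,0],[0,0,0,0,0,0],[0,0,0,0,0,0]]]'; python3 -m crank '[[[0,0,0.05,0,0,0],[0,0,0.05,0,0,0],[0,0,0,0,0,0]]]'
```

```text
clock: 7.72
eef_pos: [554.9, 240.9, 21.5]
tool_rot: [3.14, -0.01, 0.452]
force: [-0.3, 0.2, -1.0]
width: 35.6
clock: 7.97
eef_pos: [555.1, 241.1, 18.5]
tool_rot: [3.14, -0.011, 0.452]
force: [0.4, 0.5, -0.4]
width: 35.5
```

```bash
python3 -m crank '[[[-0.1,0,0.05,0,-0.1,0],[0,0,0.05,0,0,0],[0,0,0,0,0,0]]]'; python3 -m crank '[[[0,0,0.05,0,0,0],[0,0,0.03,0,0,0],[0,0,0,0,0,0]]]'
```

```text
clock: 8.22
eef_pos: [553.1, 240.1, 17.9]
tool_rot: [3.14, -0.001, 0.452]
force: [-0.3, -0.3, -0.8]
width: 35.6
clock: 8.47
eef_pos: [553.5, 240.3, 17.6]
tool_rot: [3.14, -0.002, 0.452]
force: [-0.4, 0.8, -0.4]
width: 35.7
```

```bash
for i in 1 2; do :; done; python3 -m crank '[[[0,0,0.08,0,0,0],[0,0,0.08,0,0,0]]]'; python3 -m crank '[[[0,0,0.1,0,0,0],[0,0,0.08,0,0,0]]]'
```

```text
clock: 8.63
eef_pos: [553.7, 240.4, 17.2]
tool_rot: [3.141, -0.002, 0.452]
force: [-7.7, -3.2, 27.5]
width: 35.5
clock: 8.8
eef_pos: [553.7, 240.4, 17.3]
tool_rot: [-3.141, -0.003, 0.452]
force: [-3.6, -1.1, 17.8]
width: 35.5
```

Contact with the floor at TCP 17.3. Release, opening partly, then fully after rising.

```bash
python3 -m crank '[[[0,0,0,0,0,0],[0,0,0,0,0,0],[0,0,0,0,0,0],[0,0,0,0,0,0]]]' -0.2; python3 -m crank '[[[0,0,-0.2,0,0,0],[0,0,-0.5,0,0,0],[0,0,-0.8,0,0,0],[0,0,-0.8,0,0,0],[0,0,-0.5,0,0,0],[0,0,0,0,0,0]]]' -1; python3 go.py 684 -11.5 110 54.5
python3 - <<'E'
from h import *
p=ctrl.get_image('top');save(p,'t2.png');w=cloud(p)[170:250,130:260]
pt=w[(w[...,2]>28)&(w[...,2]<46)];print([np.round(q) for q in cv2.minAreaRect(pt[:,:2].astype(np.float32))],np.percentile(pt[:,2],90))
cv2.imwrite('pics/t2c.png',cv2.resize(p['color'][170:250,130:260,::-1],None,fx=4,fy=4))
E
```

```text
clock: 9.13
eef_pos: [554.1, 240.5, 17.8]
tool_rot: [-3.141, -0.004, 0.452]
force: [0.4, -0.4, -0.3]
width: 51.4
clock: 9.63
eef_pos: [551.7, 239.4, 102.0]
tool_rot: [-3.142, 0.005, 0.452]
force: [0.7, -0.2, 0.5]
width: 85.1
pos [551.7 239.4 102. ] rpy [-180.     0.3   25.9] t 9.6333 w 85.1 F [ 0.7 -0.2  0.5]
shift now [ 0.32  9.45 -0.27] turn [-0.01  0.04 -4.77] shift after turn [-4.25  8.45 -0.27]
[array([515., 184.]), array([121., 146.]), np.float64(5.0)] 43.956033892211565
```

View pics/t2c.png

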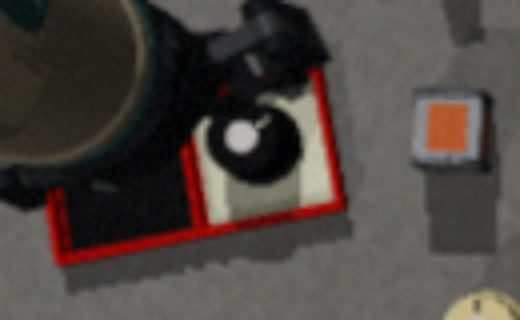

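The black knob stands in the white bay near (255,145) in the crop. Now the relay.

```bash
python3 -m crank '[[[0,0.4,0,0,0,0],[0,0.7,-0.1,0,0,0],[0,1,-0.1,0,0,0],[0,1,-0.1,0,0,0],[0,1,-0.1,0,0,0],[0.1,1,-0.1,0,0,0],[0.1,1,0,0,0,0],[0.1,1,0,0,0,0],[0.1,0.8,0,0,0,0],[0,0.4,0,0,0,0],[0,0.2,0,0,0,0],[0,0,0,0,0,0]]]';python3 -m crank '[[[0,0,0,0,0,-0.5],[0,0,0,0,0,-0.9],[0,0,0,0,0,-0.9],[0,0,0,0,0,-0.9],[0,0,0,0,0,-0.8],[0,0,0,0,0,-0.4],[0,0,0,0,0,0],[0,0,0,0,0,0]]]'; python3 go.py 684 -11.5 70 54.5
```

```text
clock: 10.68
eef_pos: [670.4, -5.3, 97.7]
tool_rot: [-3.137, 0.032, 0.453]
force: [-0.4, -0.7, -0.1]
width: 85.8
clock: 11.35
eef_pos: [660.8, 10.3, 92.9]
tool_rot: [-3.105, 0.028, 0.951]
force: [-0.1, -0.5, 0.3]
width: 85.5
pos [660.8  10.3  92.9] rpy [-177.9    1.6   54.5] t 11.35 w 85.5 F [-0.1 -0.5  0.3]
shift now [-0.12  1.08  0.73] turn [-0.35  0.27 -0.  ] shift after turn [-0.14  1.05  0.76]
```

```bash
python3 -m crank '[[[0,0.3,0,-0.3,0.2,0],[-0.1,0.4,0.1,0,0.1,0],[0,0.3,0.1,0,0,0],[0,0.1,0,0,0,0],[0,0,0,0,0,0],[0,0,0,0,0,0]]]'; python3 go.py 684 -11.5 70 54.5
```

```text
clock: 11.85
eef_pos: [686.0, -8.2, 84.7]
tool_rot: [-3.132, -0.004, 0.951]
force: [-0.5, -0.1, -0.6]
width: 85.6
pos [686.   -8.2  84.7] rpy [-179.5   -0.2   54.5] t 11.85 w 85.6 F [-0.5 -0.1 -0.6]
shift now [-0.13  0.02  0.49] turn [-0.09 -0.04  0.  ] shift after turn [-0.13  0.01  0.49]
```

```bash
python3 -m crank '[[[-0.1,0,0.3,-0.1,0,0],[0,0,0.6,0,0,0],[0,0,0.6,0,0,0],[0,0,0.4,0,0,0],[0,0,0.2,0,0,0],[0,0,0,0,0,0],[0,0,0,0,0,0]]]'; python3 go.py 684 -11.5 13 54.5
```

```text
clock: 12.43
eef_pos: [685.7, -9.5, 20.1]
tool_rot: [3.14, -0.005, 0.95]
force: [0.4, -0.7, 0.6]
width: 85.2
pos [685.7  -9.5  20.1] rpy [179.9  -0.3  54.4] t 12.4333 w 85.2 F [ 0.4 -0.7  0.6]
shift now [-0.09 -0.01  0.24] turn [ 0.01 -0.05 -0.01] shift after turn [-0.09 -0.01  0.24]
```

```bash
python3 -m crank '[[[-0.1,0,0.2,0,0,0],[0,0,0.1,0,0,0],[0,0,0,0,0,0]]]';  python3 -m crank '[[[0,0,0,0,0,0],[0,0,0,0,0,0],[0,0,0,0,0,0],[0,0,0,0,0,0],[0,0,0,0,0,0],[0,0,0,0,0,0],[0,0,0,0,0,0],[0,0,0,0,0,0]]]' 1; python3 -m crank '[[[0,0,-0.3,0,0,0],[0,0,-0.6,0,0,0],[0,0,-0.8,0,0,0],[0,0,-0.8,0,0,0],[0,0,-0.4,0,0,0],[0,0,0,0,0,0],[0,0,0,0,0,0]]]'; python3 go.py 537.6 314.4 100 54.5
```

```text
clock: 12.68
eef_pos: [685.2, -11.9, 12.2]
tool_rot: [3.138, -0.007, 0.95]
force: [-0.4, 1.1, 0.5]
width: 85.4
clock: 13.35
eef_pos: [686.6, -12.0, 14.3]
tool_rot: [3.135, -0.009, 0.95]
force: [0.8, 0.0, -0.4]
width: 33.9
clock: 13.93
eef_pos: [684.0, -12.4, 105.0]
tool_rot: [3.139, -0.007, 0.95]
force: [-0.3, -0.5, -1.6]
width: 34.1
pos [684.  -12.4 105. ] rpy [179.8  -0.4  54.4] t 13.9333 w 34.1 F [-0.3 -0.5 -1.6]
shift now [  6.02 -10.3    0.17] turn [ 0.03 -0.06 -0.01] shift after turn [  6.03 -10.3    0.17]
```

```bash
python3 -m crank '[[[0.2,-0.3,0,0,0,0],[0.4,-0.6,0,0,0,0],[0.5,-0.9,0,0,0,0],[0.6,-1,-0.1,0,0,0],[0.6,-1,-0.1,0,0,0],[0.6,-1,-0.1,0,0,0],[0.6,-1,-0.1,0,0,0],[0.6,-1,-0.1,0,0,0],[0.6,-1,-0.1,0,0,0],[0.6,-1,0,0,0,0],[0.4,-0.7,0,0,0,0],[0.2,-0.3,0,0,0,0]]]'; python3 -m crank '[[[0,0,0,0,0,0],[0,0,0,0,0,0],[0,0,0,0,0,0]]]'; python3 go.py 537.6 314.4 60 54.5
```

```text
clock: 14.93
eef_pos: [528.8, 315.3, 105.7]
tool_rot: [-3.129, 0.016, 0.944]
force: [0.0, 0.4, -0.7]
width: 34.5
clock: 15.18
eef_pos: [525.0, 317.6, 102.9]
tool_rot: [-3.126, 0.02, 0.95]
force: [0.2, -0.4, -0.6]
width: 33.8
pos [525.  317.6 102.9] rpy [-179.1    1.2   54.5] t 15.1833 w 33.8 F [ 0.2 -0.4 -0.6]
shift now [0.19 0.43 1.42] turn [-0.15  0.2  -0.01] shift after turn [0.16 0.41 1.43]
```

```bash
python3 -m crank '[[[0.1,0.2,0.1,-0.1,0.2,0],[0.1,0.2,0.3,0,0,0],[0,0,0.5,0,0,0],[0,0,0.4,0,0,0],[0,0,0.2,0,0,0],[0,0,0,0,0,0],[0,0,0,0,0,0]]]'; python3 go.py 537.6 314.4 17 54.5
```

```text
clock: 15.77
eef_pos: [546.2, 300.5, 53.0]
tool_rot: [3.141, 0.006, 0.932]
force: [-0.0, -0.3, -0.4]
width: 34.4
pos [546.2 300.5  53. ] rpy [179.9   0.3  53.4] t 15.7667 w 34.4 F [-0.  -0.3 -0.4]
shift now [ 0.21 -0.51  1.2 ] turn [ 0.01  0.06 -0.19] shift after turn [ 0.21 -0.5   1.2 ]
```

```bash
python3 -m crank '[[[0.1,-0.2,0,0,0,-0.1],[0,-0.1,0,0,0,0],[0,0,0,0,0,0],[0,0,0,0,0,0]]]'; python3 go.py 537.6 314.4 17 54.5
```

```text
clock: 16.1
eef_pos: [540.9, 309.2, 53.9]
tool_rot: [3.14, 0.005, 0.943]
force: [0.1, -0.6, -0.2]
width: 34.1
pos [540.9 309.2  53.9] rpy [179.9   0.3  54. ] t 16.1 w 34.1 F [ 0.1 -0.6 -0.2]
shift now [ 0.08 -0.19  1.23] turn [ 0.01  0.04 -0.08] shift after turn [ 0.08 -0.19  1.23]
```

```bash
python3 -m crank '[[[0.05,-0.1,0.2,0,0,0],[0,0,0.4,0,0,0],[0,0,0.3,0,0,0],[0,0,0.1,0,0,0],[0,0,0,0,0,0],[0,0,0,0,0,0]]]'; python3 go.py 537.6 314.4 17 54.5
```

```text
clock: 16.6
eef_pos: [538.6, 313.7, 21.0]
tool_rot: [3.14, 0.004, 0.945]
force: [-0.0, 0.3, -0.2]
width: 34.3
pos [538.6 313.7  21. ] rpy [179.9   0.2  54.1] t 16.6 w 34.3 F [-0.   0.3 -0.2]
shift now [-0.   -0.04  0.13] turn [ 0.01  0.04 -0.06] shift after turn [-0.   -0.04  0.13]
```

```bash
python3 -m crank '[[[0,0,0.08,0,0,0],[0,0,0.05,0,0,0],[0,0,0.05,0,0,0]]]'; python3 -m crank '[[[0,0,0.05,0,0,0],[0,0,0.05,0,0,0]]]'
```

```text
clock: 16.85
eef_pos: [538.8, 313.6, 17.8]
tool_rot: [3.141, 0.004, 0.944]
force: [-3.8, -1.9, 17.2]
width: 34.2
clock: 17.02
eef_pos: [538.8, 313.6, 17.9]
tool_rot: [3.141, 0.003, 0.944]
force: [-3.4, -1.0, 9.3]
width: 34.4
```

```bash
python3 -m crank '[[[0,0,0,0,0,0],[0,0,0,0,0,0],[0,0,0,0,0,0],[0,0,0,0,0,0]]]' -0.2; python3 -m crank '[[[0,0,-0.2,0,0,0],[0,0,-0.5,0,0,0],[0,0,-0.8,0,0,0],[0,0,-0.8,0,0,0],[0,0,-0.4,0,0,0],[0,0,0,0,0,0]]]' -1; python3 go.py 454 122 80 54.5
```

```text
clock: 17.35
eef_pos: [540.0, 313.8, 19.3]
tool_rot: [3.139, 0.001, 0.944]
force: [0.2, 0.5, 0.4]
width: 51.3
clock: 17.85
eef_pos: [539.0, 313.1, 102.6]
tool_rot: [3.141, 0.005, 0.943]
force: [0.9, -0.4, 0.3]
width: 85.5
pos [539.  313.1 102.6] rpy [180.    0.3  54. ] t 17.85 w 85.5 F [ 0.9 -0.4  0.3]
shift now [-6.82  1.45  0.79] turn [ 0.01  0.05 -0.08] shift after turn [-6.83  1.39  0.75]
```

```bash
python3 -m crank '[[[-0.3,0.1,0,0,0,0],[-0.6,0.1,0,0,0,0],[-0.9,0.2,0,0,0,0],[-0.9,0.2,0,0,0,0],[-0.9,0.2,0,0,0,0],[-0.9,0.2,0,0,0,0],[-0.9,0.2,0,0,0,0],[-0.6,0.1,0,0,0,0],[-0.3,0.1,0,0,0,0],[0,0,0,0,0,0],[0,0,0,0,0,0],[0,0,0,0,0,0]]]'; python3 go.py 454 122 80 54.5
```

```text
clock: 18.85
eef_pos: [450.9, 122.7, 96.2]
tool_rot: [-3.135, 0.014, 0.943]
force: [-0.1, -0.3, -0.1]
width: 85.7
pos [450.9 122.7  96.2] rpy [-179.6    0.8   54.1] t 18.85 w 85.7 F [-0.1 -0.3 -0.1]
shift now [0.05 0.1  0.54] turn [-0.06  0.14 -0.08] shift after turn [0.04 0.1  0.54]
```

```bash
python3 -m crank '[[[0,0.05,0.3,-0.1,0.1,0],[0,0,0.6,0,0,0],[0,0,0.6,0,0,0],[0,0,0.4,0,0,0],[0,0,0.2,0,0,0],[0,0,0,0,0,0],[0,0,0,0,0,0]]]'; python3 go.py 454 122 10 54.5
python3 - <<'E'
from h import *
p=ctrl.get_image('top');w=cloud(p)
for a,(x0,x1) in dict(relay=(137,179),knob=(180,220)).items():
    q=w[170:250,x0:x1];pt=q[(q[...,2]>30)&(q[...,2]<60)];zt=np.percentile(pt[:,2],90);pt=pt[pt[:,2]>zt-6]
    print(a,zt,[np.round(q,1) for q in cv2.minAreaRect(pt[:,:2].astype(np.float32))])
cv2.imwrite('pics/t3c.png',cv2.resize(p['color'][130:330,120:440,::-1],None,fx=2.4,fy=2.4))
E
```

```text
clock: 19.43
eef_pos: [459.1, 132.8, 30.4]
tool_rot: [3.134, -0.009, 0.956]
force: [-0.1, -0.5, -0.1]
width: 85.1
pos [459.1 132.8  30.4] rpy [179.5  -0.5  54.8] t 19.4333 w 85.1 F [-0.1 -0.5 -0.1]
shift now [-0.4   0.06  0.68] turn [ 0.08 -0.09  0.04] shift after turn [-0.39  0.07  0.68]
relay 52.20956683232136 [array([537.7, 313.8]), array([29.5, 34.9]), np.float64(55.1)]
knob 45.03624505752645 [array([553.4, 241.8]), array([35.9, 35. ]), np.float64(88.2)]
```

View pics/t3c.png

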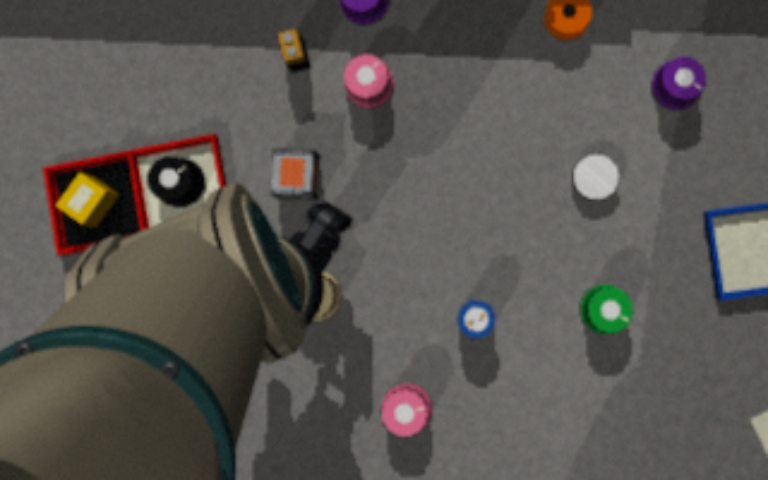

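Red kit is in place: both tops read 4 mm higher than they did on the bench, and the relay is centred in the black bay. Correct and grip the cream knob.

```bash
python3 -m crank '[[[-0.2,0.05,0,0.1,-0.1,0],[-0.1,0,0,0,0,0],[0,0,0,0,0,0],[0,0,0,0,0,0]]]'; python3 go.py 454 122 11 54.5
```

```text
clock: 19.82
eef_pos: [456.5, 124.6, 32.6]
tool_rot: [-3.141, -0.001, 0.956]
force: [0.9, -0.1, -0.9]
width: 85.5
pos [456.5 124.6  32.6] rpy [-1.799e+02 -1.000e-01  5.480e+01] t 19.8167 w 85.5 F [ 0.9 -0.1 -0.9]
shift now [-0.12 -0.02  0.72] turn [-0.01 -0.01  0.05] shift after turn [-0.12 -0.02  0.72]
```

```bash
python3 -m crank '[[[-0.1,0,0.3,0,0,0],[0,0,0.2,0,0,0],[0,0,0.1,0,0,0],[0,0,0,0,0,0],[0,0,0,0,0,0]]]'; python3 go.py 454 122 11 54.5
```

```text
clock: 20.23
eef_pos: [456.6, 121.8, 16.5]
tool_rot: [3.14, -0.004, 0.954]
force: [-0.4, 0.1, 0.2]
width: 85.4
pos [456.6 121.8  16.5] rpy [179.9  -0.2  54.7] t 20.2333 w 85.4 F [-0.4  0.1  0.2]
shift now [-0.05 -0.07  0.18] turn [ 0.01 -0.04  0.03] shift after turn [-0.05 -0.07  0.18]
```

```bash
python3 -m crank '[[[0,0,0.15,0,0,0],[0,0,0.1,0,0,0],[0,0,0,0,0,0]]]';  python3 -m crank '[[[0,0,0,0,0,0],[0,0,0,0,0,0],[0,0,0,0,0,0],[0,0,0,0,0,0],[0,0,0,0,0,0],[0,0,0,0,0,0],[0,0,0,0,0,0],[0,0,0,0,0,0]]]' 1; python3 -m crank '[[[0,0,-0.3,0,0,0],[0,0,-0.6,0,0,0],[0,0,-0.8,0,0,0],[0,0,-0.8,0,0,0],[0,0,-0.4,0,0,0],[0,0,0,0,0,0],[0,0,0,0,0,0]]]'; python3 go.py 484 -260 100 54.5
```

```text
clock: 20.48
eef_pos: [457.3, 121.5, 9.9]
tool_rot: [3.139, -0.005, 0.953]
force: [0.2, 0.8, -0.7]
width: 85.4
clock: 21.15
eef_pos: [457.9, 121.8, 11.6]
tool_rot: [3.137, -0.005, 0.954]
force: [0.3, 0.3, -1.0]
width: 35.8
clock: 21.73
eef_pos: [455.9, 121.2, 104.0]
tool_rot: [3.138, -0.002, 0.955]
force: [-0.9, 0.6, -1.2]
width: 35.8
pos [455.9 121.2 104. ] rpy [ 1.798e+02 -1.000e-01  5.470e+01] t 21.7333 w 35.8 F [-0.9  0.6 -1.2]
shift now [-9.83  8.11  0.14] turn [ 0.04 -0.02  0.03] shift after turn [-9.8   8.14  0.13]
```

```bash
python3 -m crank '[[[-0.3,0.3,0,0,0,0],[-0.6,0.5,0,0,0,0],[-0.9,0.7,0,0,0,0],[-0.9,0.7,-0.1,0,0,0],[-0.9,0.8,-0.1,0,0,0],[-0.9,0.8,-0.1,0,0,0],[-0.9,0.8,-0.1,0,0,0],[-0.9,0.8,-0.1,0,0,0],[-0.9,0.8,-0.1,0,0,0],[-0.9,0.8,0,0,0,0],[-0.7,0.6,0,0,0,0],[-0.3,0.3,0,0,0,0]]]'; python3 -m crank '[[[0,0,0,0,0,0],[0,0,0,0,0,0],[0,0,0,0,0,0]]]'; python3 go.py 484 -260 60 54.5
```

```text
clock: 22.73
eef_pos: [489.9, -248.4, 110.5]
tool_rot: [-3.13, -0.0, 0.969]
force: [0.0, 0.2, -0.7]
width: 35.9
clock: 22.98
eef_pos: [487.3, -251.8, 107.1]
tool_rot: [-3.125, 0.001, 0.961]
force: [-0.4, 0.7, -0.1]
width: 35.7
pos [ 487.3 -251.8  107.1] rpy [-1.791e+02  1.000e-01  5.510e+01] t 22.9833 w 35.7 F [-0.4  0.7 -0.1]
shift now [-0.29  0.09  1.57] turn [-0.16  0.01  0.1 ] shift after turn [-0.29  0.07  1.57]
```

```bash
python3 -m crank '[[[-0.1,0,0.2,-0.1,0,0.1],[-0.05,0,0.5,0,0,0],[0,0,0.5,0,0,0],[0,0,0.2,0,0,0],[0,0,0,0,0,0],[0,0,0,0,0,0],[0,0,0,0,0,0]]]'; python3 go.py 484 -260 16 54.5
python3 - <<'E'
from h import *
p=ctrl.get_image('wrist');save(p,'w4.png')
E
```

```text
clock: 23.57
eef_pos: [485.1, -241.8, 63.8]
tool_rot: [-3.131, -0.002, 0.968]
force: [-0.4, -0.2, -0.6]
width: 35.4
pos [ 485.1 -241.8   63.8] rpy [-1.794e+02 -1.000e-01  5.550e+01] t 23.5667 w 35.4 F [-0.4 -0.2 -0.6]
shift now [-0.52  0.33  1.59] turn [-0.11 -0.02  0.16] shift after turn [-0.51  0.32  1.59]
```

View pics/w4.png

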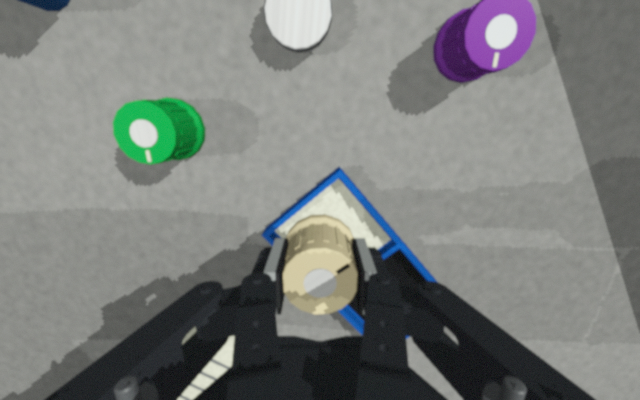

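The cream knob is above the blue tray's white bay, whose corner is at (340,172) and divider at (390,250). It needs about 18 mm toward −y.

```bash
python3 -m crank '[[[-0.2,0.1,0,-0.1,0,0.1],[-0.2,0.1,0,0,0,0],[0,0,0,0,0,0],[0,0,0,0,0,0]]]'; python3 go.py 484 -260 16 54.5
```

```text
clock: 23.95
eef_pos: [484.4, -257.1, 65.9]
tool_rot: [3.137, -0.003, 0.957]
force: [0.5, -0.2, -1.1]
width: 35.5
pos [ 484.4 -257.1   65.9] rpy [179.7  -0.2  54.8] t 23.95 w 35.5 F [ 0.5 -0.2 -1.1]
shift now [-0.09  0.04  1.66] turn [ 0.04 -0.03  0.05] shift after turn [-0.09  0.05  1.66]
```

```bash
python3 -m crank '[[[-0.05,0,0.3,0,0,0],[0,0,0.5,0,0,0],[0,0,0.4,0,0,0],[0,0,0.1,0,0,0],[0,0,0,0,0,0],[0,0,0,0,0,0]]]'; python3 go.py 484 -260 16 54.5
```

```text
clock: 24.45
eef_pos: [483.6, -260.5, 24.6]
tool_rot: [3.135, -0.003, 0.954]
force: [0.1, -0.0, -0.5]
width: 35.6
pos [ 483.6 -260.5   24.6] rpy [179.6  -0.2  54.6] t 24.45 w 35.6 F [ 0.1 -0.  -0.5]
shift now [ 0.02 -0.    0.29] turn [ 0.06 -0.03  0.02] shift after turn [ 0.02 -0.    0.29]
```

```bash
python3 -m crank '[[[0,0,0.1,0.05,0,0],[0,0,0.1,0,0,0],[0,0,0,0,0,0]]]'; python3 -m crank '[[[0,0,0.05,0,0,0],[0,0,0.05,0,0,0],[0,0,0.05,0,0,0]]]'
```

```text
clock: 24.7
eef_pos: [484.3, -260.7, 18.9]
tool_rot: [3.139, -0.003, 0.954]
force: [0.6, -0.1, -0.4]
width: 35.8
clock: 24.95
eef_pos: [485.1, -261.0, 15.2]
tool_rot: [3.137, -0.004, 0.954]
force: [-3.7, 1.7, 23.9]
width: 35.6
```

```bash
python3 -m crank '[[[0,0,0.05,0,0,0],[0,0,0.05,0,0,0]]]'
```

```text
clock: 25.12
eef_pos: [485.1, -261.1, 15.3]
tool_rot: [3.136, -0.002, 0.954]
force: [-3.1, 2.2, 14.9]
width: 35.9
```

```bash
python3 -m crank '[[[0,0,0,0,0,0],[0,0,0,0,0,0],[0,0,0,0,0,0],[0,0,0,0,0,0]]]' -0.15; python3 -m crank '[[[0,0,-0.2,0,0,0],[0,0,-0.5,0,0,0],[0,0,-0.8,0,0,0],[0,0,-0.8,0,0,0],[0,0,-0.4,0,0,0],[0,0,0,0,0,0]]]' -1; python3 go.py 557 136.5 100 54.5
```

```text
clock: 25.45
eef_pos: [485.8, -261.2, 16.4]
tool_rot: [3.134, -0.002, 0.954]
force: [-0.1, -0.5, -0.6]
width: 49.2
clock: 25.95
eef_pos: [484.0, -260.1, 99.7]
tool_rot: [3.139, -0.001, 0.955]
force: [0.6, 0.6, 0.3]
width: 85.3
pos [ 484.  -260.1   99.7] rpy [ 1.799e+02 -1.000e-01  5.470e+01] t 25.95 w 85.3 F [0.6 0.6 0.3]
shift now [12.19 -5.65 -0.  ] turn [ 0.02 -0.01  0.03] shift after turn [ 1.217e+01 -5.700e+00 -1.000e-02]
```

```bash
python3 -m crank '[[[0.3,-0.1,0,0,0,0],[0.6,-0.3,0,0,0,0],[1,-0.5,0,0,0,0],[1,-0.5,-0.1,0,0,0],[1,-0.5,-0.1,0,0,0],[1,-0.5,-0.1,0,0,0],[1,-0.5,-0.1,0,0,0],[1,-0.5,-0.1,0,0,0],[1,-0.5,0,0,0,0],[1,-0.5,0,0,0,0],[1,-0.5,0,0,0,0],[0.8,-0.3,0,0,0,0]]]'; python3 -m crank '[[[0.4,-0.2,0,0,0,0],[0,0,0,0,0,-0.6],[0,0,0,0,0,-1],[0,0,0,0,0,-1],[0,0,0,0,0,-1],[0,0,0,0,0,-0.8],[0,0,0,0,0,-0.4],[0,0,0,0,0,0],[0,0,0,0,0,0]]]'; python3 go.py 557 136.5 70 86.5
```

```text
clock: 26.95
eef_pos: [538.9, 105.5, 103.7]
tool_rot: [-3.132, 0.009, 0.941]
force: [-0.0, 0.1, -0.1]
width: 85.4
clock: 27.7
eef_pos: [532.5, 140.3, 93.8]
tool_rot: [-3.115, -0.004, 1.492]
force: [0.0, -0.4, -1.5]
width: 85.7
pos [532.5 140.3  93.8] rpy [-178.5   -0.2   85.5] t 27.7 w 85.7 F [ 0.  -0.4 -1.5]
shift now [-0.06  0.85  0.77] turn [-0.26 -0.04 -0.17] shift after turn [-0.08  0.82  0.79]
```

```bash
python3 -m crank '[[[0,0.3,0,-0.2,0,-0.1],[-0.05,0.4,0.1,-0.1,0,0],[0,0.1,0.2,0,0,0],[0,0,0.1,0,0,0],[0,0,0,0,0,0],[0,0,0,0,0,0]]]'; python3 go.py 557 136.5 11 86.5
python3 - <<'E'
from h import *
p=ctrl.get_image('wrist');save(p,'w5.png');w=cloud(p)
m=((w[...,2]>30)&(w[...,2]<46)).astype(np.uint8)
n,l,st,ce=cv2.connectedComponentsWithStats(m)
for i in range(1,n):
    pt=w[l==i]
    if len(pt)>800: r=cv2.minAreaRect(pt[:,:2].astype(np.float32)); print(len(pt),st[i,:4],np.round(np.percentile(pt[:,2],90),1),np.round(r[0],1),np.round(r[1],1),round(r[2]))
E
```

```text
clock: 28.2
eef_pos: [558.4, 137.1, 78.5]
tool_rot: [3.135, -0.003, 1.5]
force: [0.8, 0.2, -0.1]
width: 85.3
pos [558.4 137.1  78.5] rpy [ 1.796e+02 -1.000e-01  8.590e+01] t 28.2 w 85.3 F [ 0.8  0.2 -0.1]
shift now [-0.03 -0.06  2.25] turn [ 0.06 -0.02 -0.09] shift after turn [-0.02 -0.05  2.25]
3521 [268  29  64  72] 43.6 [554.5 239.8] [37.9 37.7] 23
2767 [288 197  58  52] 41.4 [557.  136.5] [35.7 40.2] 87
2020 [494 254  57  48] 39.2 [714.5  77.5] [38.  39.2] 75
1303 [609 325  31  75] 43.3 [819.2 -19.1] [78.8  5.6] 86
```

Aligned with the transformer at (557,136.5). Descend and grip.

```bash
python3 -m crank '[[[0,-0.05,0.3,0.05,0,-0.1],[0,0,0.6,0,0,0],[0,0,0.6,0,0,0],[0,0,0.4,0,0,0],[0,0,0.1,0,0,0],[0,0,0,0,0,0],[0,0,0,0,0,0]]]'; python3 go.py 557 136.5 10 86.5
```

```text
clock: 28.83
eef_pos: [556.5, 137.7, 15.2]
tool_rot: [3.141, -0.003, 1.513]
force: [1.0, -0.8, 0.5]
width: 85.6
pos [556.5 137.7  15.2] rpy [180.   -0.2  86.7] t 28.8333 w 85.6 F [ 1.  -0.8  0.5]
shift now [-0.04  0.02  0.17] turn [ 0.01 -0.03  0.03] shift after turn [-0.04  0.02  0.17]
```

```bash
python3 -m crank '[[[0,0,0.15,0,0,0],[0,0,0.1,0,0,0],[0,0,0,0,0,0]]]';  python3 -m crank '[[[0,0,0,0,0,0],[0,0,0,0,0,0],[0,0,0,0,0,0],[0,0,0,0,0,0],[0,0,0,0,0,0],[0,0,0,0,0,0],[0,0,0,0,0,0],[0,0,0,0,0,0]]]' 1; python3 -m crank '[[[0,0,-0.3,0,0,0],[0,0,-0.6,0,0,0],[0,0,-0.8,0,0,0],[0,0,-0.8,0,0,0],[0,0,-0.4,0,0,0],[0,0,0,0,0,0],[0,0,0,0,0,0]]]'; python3 go.py 492 -334 110 86.5
```

```text
clock: 29.08
eef_pos: [557.6, 138.2, 8.7]
tool_rot: [3.138, -0.004, 1.513]
force: [-0.1, 0.2, 0.4]
width: 85.6
clock: 29.75
eef_pos: [558.2, 138.3, 10.0]
tool_rot: [3.137, -0.005, 1.513]
force: [0.3, 1.0, 1.2]
width: 39.0
clock: 30.33
eef_pos: [555.7, 137.2, 101.3]
tool_rot: [3.141, -0.003, 1.514]
force: [-0.3, 0.6, -2.7]
width: 39.0
pos [555.7 137.2 101.3] rpy [180.   -0.2  86.7] t 30.3333 w 39.0 F [-0.3  0.6 -2.7]
shift now [-15.8   -1.22  -0.34] turn [ 0.   -0.03  0.04] shift after turn [-15.81  -1.16  -0.29]
```

```bash
python3 -m crank '[[[-0.3,0,-0.1,0,0,0],[-0.6,0,-0.1,0,0,0],[-0.9,-0.1,-0.1,0,0,0],[-1,-0.1,-0.1,0,0,0],[-1,-0.1,-0.1,0,0,0],[-1,-0.1,-0.1,0,0,0],[-1,-0.1,-0.1,0,0,0],[-1,-0.1,-0.1,0,0,0],[-1,-0.1,-0.1,0,0,0],[-1,-0.1,-0.1,0,0,0],[-1,-0.1,-0.1,0,0,0],[-1,-0.1,-0.1,0,0,0]]]'; python3 go.py 492 -334 100 86.5
```

```text
clock: 31.33
eef_pos: [497.4, -196.5, 126.9]
tool_rot: [-3.121, -0.007, 1.528]
force: [0.4, 0.9, -2.1]
width: 39.2
pos [ 497.4 -196.5  126.9] rpy [-178.8   -0.4   87.5] t 31.3333 w 39.2 F [ 0.4  0.9 -2.1]
shift now [-4.59  0.03  0.87] turn [-0.19 -0.06  0.17] shift after turn [-4.59  0.1   0.9 ]
```

```bash
python3 -m crank '[[[-0.9,0,0,-0.1,0,0.1],[-0.8,0,0.1,0,0,0],[-0.6,0,0.1,0,0,0],[-0.4,0,0.1,0,0,0],[-0.3,0,0.1,0,0,0],[-0.1,0,0,0,0,0],[0,0,0,0,0,0],[0,0,0,0,0,0],[0,0,0,0,0,0]]]'; python3 go.py 492 -334 60 86.5
```

```text
clock: 32.08
eef_pos: [480.8, -303.6, 107.0]
tool_rot: [-3.117, -0.007, 1.504]
force: [-0.0, 0.2, -2.2]
width: 38.8
pos [ 480.8 -303.6  107. ] rpy [-178.6   -0.4   86.2] t 32.0833 w 38.8 F [-0.   0.2 -2.2]
shift now [-1.    0.48  1.55] turn [-0.24 -0.06 -0.05] shift after turn [-0.99  0.43  1.57]
```

```bash
python3 -m crank '[[[-0.3,0.1,0,-0.2,0,0],[-0.3,0.1,0,0,0,0],[-0.2,0.1,0.1,0,0,0],[0,0,0.1,0,0,0],[0,0,0,0,0,0],[0,0,0,0,0,0],[0,0,0,0,0,0]]]'; python3 go.py 492 -334 60 86.5
```

```text
clock: 32.67
eef_pos: [491.3, -327.1, 101.0]
tool_rot: [3.141, -0.007, 1.51]
force: [-0.3, -0.1, -1.3]
width: 39.1
pos [ 491.3 -327.1  101. ] rpy [180.   -0.4  86.5] t 32.6667 w 39.1 F [-0.3 -0.1 -1.3]
shift now [-0.24  0.04  1.37] turn [ 0.   -0.07  0.01] shift after turn [-0.23  0.04  1.37]
```

```bash
python3 -m crank '[[[-0.1,0,0.2,0,-0.05,0],[-0.1,0,0.5,0,0,0],[0,0,0.5,0,0,0],[0,0,0.3,0,0,0],[0,0,0.1,0,0,0],[0,0,0,0,0,0],[0,0,0,0,0,0]]]'; python3 go.py 492 -334 16 86.5
```

```text
clock: 33.25
eef_pos: [491.5, -332.6, 50.5]
tool_rot: [3.141, -0.001, 1.512]
force: [1.1, 0.0, -1.8]
width: 39.4
pos [ 491.5 -332.6   50.5] rpy [ 1.799e+02 -1.000e-01  8.660e+01] t 33.25 w 39.4 F [ 1.1  0.  -1.8]
shift now [-0.05  0.02  1.15] turn [ 0.01 -0.01  0.02] shift after turn [-0.04  0.02  1.15]
```

```bash
python3 -m crank '[[[-0.03,0,0.3,0,0,0],[0,0,0.4,0,0,0],[0,0,0.2,0,0,0],[0,0,0,0,0,0],[0,0,0,0,0,0],[0,0,0,0,0,0]]]'; python3 go.py 492 -334 16 86.5
```

```text
clock: 33.75
eef_pos: [492.5, -333.9, 21.8]
tool_rot: [3.139, 0.0, 1.512]
force: [-0.4, -0.6, -2.4]
width: 39.2
pos [ 492.5 -333.9   21.8] rpy [179.8   0.   86.7] t 33.75 w 39.2 F [-0.4 -0.6 -2.4]
shift now [-0.01 -0.02  0.19] turn [ 0.03 -0.    0.03] shift after turn [-0.01 -0.02  0.19]
```

```bash
python3 -m crank '[[[0,0,0.1,0,0,0],[0,0,0.05,0,0,0],[0,0,0,0,0,0]]]'; python3 -m crank '[[[0,0,0.05,0,0,0],[0,0,0.05,0,0,0],[0,0,0.05,0,0,0]]]'
```

```text
clock: 34.0
eef_pos: [493.0, -334.0, 17.6]
tool_rot: [3.137, 0.0, 1.512]
force: [0.1, -1.1, -2.0]
width: 39.2
clock: 34.25
eef_pos: [493.5, -334.4, 13.9]
tool_rot: [3.136, 0.001, 1.512]
force: [-4.2, 1.8, 20.7]
width: 38.7
```

```bash
python3 -m crank '[[[0,0,0,0,0,0],[0,0,0,0,0,0],[0,0,0,0,0,0]]]' -0.05; python3 -m crank '[[[0,0,-0.1,0,0,0],[0,0,-0.2,0,0,0],[0,0,-0.4,0,0,0],[0,0,-0.8,0,0,0],[0,0,-0.8,0,0,0],[0,0,-0.8,0,0,0],[0,0,-0.8,0,0,0],[0,0,-0.4,0,0,0],[0,0,0,0,0,0],[0,0,0,0,0,0]]]';python3 -m crank '[[[0.5,0,-0.5,0,0,0],[0.8,0,-0.5,0,0,0],[0.8,0,-0.5,0,0,0],[0.8,0,-0.5,0,0,0],[0.8,0,-0.2,0,0,0],[0.5,0,0,0,0,0],[0.2,0,0,0,0,0],[0,0,0,0,0,0],[0,0,0,0,0,0],[0,0,0,0,0,0],[0,0,0,0,0,0],[0,0,0,0,0,0]]]' -1
python3 - <<'E'
from h import *
p=ctrl.get_image('top');w=cloud(p);save(p,'t4.png')
for a,(y0,y1,x0,x1) in dict(trafo=(200,260,456,500),knob=(200,265,410,452),kg=(240,280,355,395),cap=(245,285,300,335)).items():
    q=w[y0:y1,x0:x1];pt=q[(q[...,2]>30)&(q[...,2]<60)];zt=np.percentile(pt[:,2],90);pt=pt[pt[:,2]>zt-6]
    print(a,len(pt),zt,[np.round(q,1) for q in cv2.minAreaRect(pt[:,:2].astype(np.float32))])
E
```

```text
clock: 34.5
eef_pos: [494.4, -334.7, 14.7]
tool_rot: [3.135, 0.002, 1.512]
force: [-0.2, -0.2, -0.3]
width: 44.5
clock: 35.33
eef_pos: [494.2, -333.7, 156.7]
tool_rot: [3.131, 0.004, 1.514]
force: [0.0, 0.1, 0.3]
width: 45.0
clock: 36.33
eef_pos: [495.2, -200.9, 217.2]
tool_rot: [-3.138, 0.002, 1.507]
force: [0.3, -0.0, -0.0]
width: 85.2Traceback (most recent call last):
  File "<stdin>", line 4, in <module>
    return _quantile_unchecked(
        a, q, axis, out, overwrite_input, method, keepdims, weights)
    return _ureduce(a,
                    func=_quantile_ureduce_func,
    ...<5 lines>...
                    overwrite_input=overwrite_input,
                    method=method)
    r = func(a, **kwargs)
    result = _quantile(arr,
                       quantiles=q,
    ...<2 lines>...
                       out=out,
                       weights=wgt)
    slices_having_nans = np.isnan(arr[-1, ...])
                                  ~~~^^^^^^^^^
IndexError: index -1 is out of bounds for axis 0 with size 0
```

View pics/t4.png

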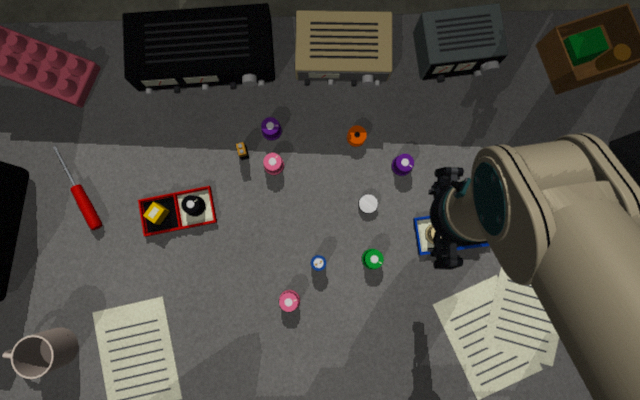

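The arm hides the blue tray; green knob and capacitor are unmoved. I'll move the arm left to see.

```bash
python3 -m crank '[[[0.5,0,0,0,0,0],[0.8,0,0,0,0,0],[1,0,0,0,0,0],[1,0,0,0,0,0],[1,0,0,0,0,0],[1,0,0,0,0,0],[1,0,0,0,0,0],[0.8,0,0,0,0,0],[0.5,0,0,0,0,0],[0.2,0,0,0,0,0],[0,0,0,0,0,0],[0,0,0,0,0,0]]]'
python3 - <<'E'
from h import *
p=ctrl.get_image('top');w=cloud(p)
cv2.imwrite('pics/t5.png',cv2.resize(p['color'][180:290,340:510,::-1],None,fx=4,fy=4))
for a,(y0,y1,x0,x1) in dict(trafo=(200,260,456,500),knob=(200,265,410,452),kg=(240,280,355,395),cap=(245,285,300,335)).items():
    q=w[y0:y1,x0:x1];pt=q[(q[...,2]>30)&(q[...,2]<60)]
    if len(pt)==0: print(a,'none');continue
    zt=np.percentile(pt[:,2],90);pt=pt[pt[:,2]>zt-6]
    print(a,len(pt),zt,[np.round(q,1) for q in cv2.minAreaRect(pt[:,:2].astype(np.float32))])
E
```

```text
clock: 37.38
eef_pos: [513.9, 31.1, 213.2]
tool_rot: [-3.136, 0.003, 1.485]
force: [-0.9, -0.2, 0.3]
width: 85.2
trafo 354 46.43083897471467 [array([ 493.3, -334. ]), array([34.3, 39.7]), np.float64(86.0)]
knob 277 44.67588340827603 [array([ 484.2, -261.2]), array([36.9, 36.5]), np.float64(47.7)]
kg none
cap none
```

View pics/t5.png

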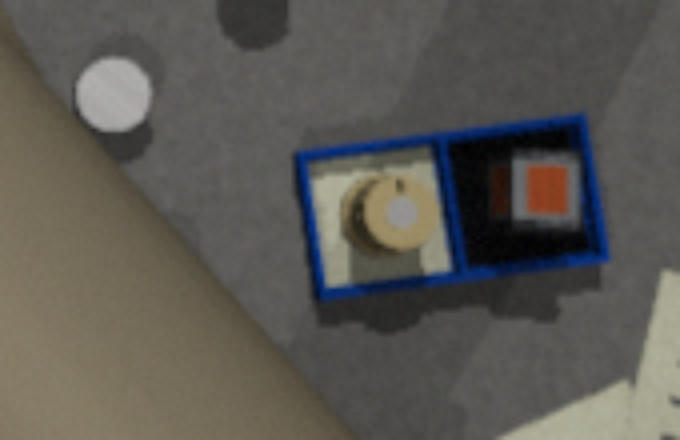

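The cream knob (385,215) and the transformer (547,190) stand upright in their bays, with tops about 3.5 mm above their bench readings. Handing in.

```bash
python3 -c "
from cell import ctrl
print(ctrl.finish_job(),ctrl.read_state()['clock'])"
```

```text
the job is handed in; nothing more can be done
the job is handed in; nothing more can be done
```

Both kits are made up and the job is handed in, with the clock at about 37.4 s.

- **Red tray:** the black knob stands in the white bay at about (553, 242) and the relay in the black bay at (538, 314).
- **Blue tray:** the cream knob stands in the white bay at (484, −261) and the transformer in the black bay at (493, −334).

I lowered each part until it touched the floor of its bay (17–28 N at the wrist) and then released it.

**Last checks:** the top camera showed all four parts upright. Their tops read 3 to 4.5 mm higher than on the bench, which fits the 4 mm tray floor.

**Less certain:**
- **Spares:** I saw the green knob and capacitor in their original places in the full top picture after the last release. In the final look the arm hid them, so that measurement came back empty. The arm moved only at about 215 mm height in between.
- **Drift:** the arm coasted after fast sideways moves. On the first approach it came down about 25 mm off beside the black knob. No contact force showed, and I corrected it before gripping.

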